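Change over two push-push drive docks

TASK

Change over the two drive docks: the drive in one is locked home (dock A), the drive in the other has only been slid in and still stands out (dock B). Push the locked drive in gently to its stop and let go, so that the catch releases and the ejector brings it out, then draw it out through the front and stand it on its long edge in the empty middle compartment of the blue drive file. Push the other drive in gently to its stop so that its catch holds it home, and leave everything else where it is.

Things in the scene. Friction and masses are not known exactly. Their poses are not given: they have to be found in the camera images.
- bay_a: Grey dock, 112 (x) x 48 (y) x 103 mm high, black bezel, fixed. Origin: centre of underside; x points into the dock: open front face at x = -56 mm, roughly facing the robot. Slot 13.6 mm wide at y = 0, floor z = 22 mm, roof z = 95 to 103 mm: the drive moves only along x, through the front, before a spring ejector with a push-push catch. Starts locked, with drive_a.
- bay_b: Grey dock, 112 (x) x 48 (y) x 103 mm high, black bezel, fixed. Origin: centre of underside; x points into the dock: open front face at x = -56 mm, roughly facing the robot. Slot 13.6 mm wide at y = 0, floor z = 22 mm, roof z = 95 to 103 mm: the drive moves only along x, through the front, before a spring ejector with a push-push catch. Starts released, with drive_b; either dock may be the left one.
- bay_a_ejector (a joint): Ejector of bay_a (m), grows as pressed in along the dock's x. 0: sprung out (released); caught (locked): set between 0.0285 and 0.0315, unseen; hard stop: 6.5 mm past the caught value. Spring 2 to 5 N plus 25 N s/m damping. Pressing to the last 0.5 mm before the stop, then letting go, toggles the catch: out becomes locked, locked becomes out; 5 mm past the caught value or less changes nothing. Starts caught.
- bay_b_ejector (a joint): Ejector of bay_b (m), grows as pressed in along the dock's x. 0: sprung out (released); caught (locked): set between 0.025 and 0.035, unseen; hard stop: 6.5 mm past the caught value. Spring 2 to 5 N plus 25 N s/m damping. Pressing to the last 0.5 mm before the stop, then letting go, toggles the catch: out becomes locked, locked becomes out; 5 mm past the caught value or less changes nothing. Starts out.
- bay_a_pusher (a point): Middle of the front face of bay_a's orange pusher plate, against which the back end of drive_a rests; it slides with the ejector: x = ejector value, y = 0, z = 57 mm in bay_a's frame.
- bay_b_pusher (a point): The same point of bay_b's ejector.
- drive_a: 2.5 inch drive, pale grey plate, label with a green stripe on one face, 100 x 70 x 11 mm, 0.07 to 0.14 kg, on its long edge. Own x: 100 mm length, out of the dock; own y: 70 mm height, up; own z: thickness. Origin: centre of one 100 x 70 face. Starts locked home in bay_a, its front end 12 to 16 mm out of the dock's face (44 mm when released).
- drive_a_mid (a point): Middle of drive_a; 57 mm above the bench in the dock, its top edge 35 mm above this point, its ends 50 mm before and behind.
- drive_b: 2.5 inch drive, pale grey plate, label with a green stripe on one face, 100 x 70 x 11 mm, 0.07 to 0.14 kg, on its long edge. Own x: 100 mm length, out of the dock; own y: 70 mm height, up; own z: thickness. Origin: centre of one 100 x 70 face. Starts unlocked in bay_b, its front end 44 to 52 mm out of the dock's face (up to 8 mm of free way before it meets the ejector).
- drive_b_mid (a point): Middle of drive_b, likewise. Locked home it lies 15 to 25 mm before bay_b's origin (x = -0.05 m + ejector value).
- drive_file: Blue open box for drives on edge, 126 (x) x 113 (y) x 30 mm high, walls 3 mm, fixed. Origin: centre of its underside. Walls along x make five compartments, 120 x 19 mm, 22 mm apart in y; floor z = 3 mm. The two outer ones hold spare drives, tops 73 mm above the bench.
- file_middle (a point): Centre of the floor of the drive file's middle compartment, where drive_a shall stand on its long edge, its length along the file's x (either end first).
- spare_c: Spare 2.5 inch drive standing in the file's outer compartment at y = +44 mm.
- spare_d: Spare 2.5 inch drive standing in the file's outer compartment at y = -44 mm.
- multimeter: Yellow multimeter, 150 x 74 x 48 mm, lying on the bench; bystander.
- screw_tin: Round open tin of screws, 66 mm across, 30 mm high; bystander.
- driver_red: Flat screwdriver with a red handle, 200 mm long; bystander.
Things that resemble listed ones, but are neither listed nor needed, are in the scene too. What is shaped like the drive_a but black is not meant.

How it is judged (in metres and radians):
At the end, for the whole second after the job is handed in: Drive A stands, released and at rest, on edge on the floor of the file's middle compartment (within 14 mm along, 10 mm across, leaning < 0.35 rad); dock A's ejector is out (< 5 mm); dock B's ejector is caught (22 to 38 mm) with drive B home (middle 12 to 30 mm before the dock's origin) (value of joint bay_a_ejector below 0.005 m and x of drive_a_mid in the frame of drive_file between -0.014 and 0.014 m and y of drive_a_mid in the frame of drive_file between -0.01 and 0.01 m and z of drive_a_mid in the frame of drive_file between 0.032 and 0.044 m and angle between the z axis of drive_a and the y axis of drive_file, either way round below 0.35 rad and linear speed of drive_a below 0.02 m/s and value of joint bay_b_ejector between 0.022 and 0.038 m and x of drive_b_mid in the frame of bay_b between -0.03 and -0.012 m); the robot touches nothing.
It fails at once if drive A is pressed with more than 30 N while its ejector is in (value of joint bay_a_ejector above 0.02 m and contact force between drive_a and bay_a above 30 N).
It fails at once if drive B is pressed with more than 30 N while its ejector is in (value of joint bay_b_ejector above 0.02 m and contact force between drive_b and bay_b above 30 N).
It fails at once if drive A is pulled out while its catch still holds the ejector in (value of joint bay_a_ejector above 0.02 m and x of drive_a_mid in the frame of bay_a below -0.055 m).
It fails at once if a bystander or a spare drive is moved by more than 25 mm (distance of any of multimeter, screw_tin, driver_red, spare_c, spare_d from where it was at the start of the episode above 0.025 m).
It also fails if it takes over 58 s, if anything falls off the work surface, if the arm or the gripper's body presses on something with over 40 N, if the wrist force passes 120 N, or if a joint passes its speed limit or range.

ROBOT

A 6-joint arm with a two-finger parallel gripper is mounted at the origin on a cart in front of the work surface, level with it; the furniture and walls round the work are solid. World frame = base frame: x ahead of the robot, y to its left, z up, the work surface at z = 0. Lengths are in m, angles in degrees, forces in N, time in s.
With the tool pointing down it reaches from about 0.35 to 0.775 m from the base axis. Payload 5.5 kg.
Tool frame: the origin (TCP) lies on the centre line of the jaws, within the pads' length; the fingertips stand 19 mm ahead of it and the grasp point (between the pads) is the TCP; z points along the fingers, y is the line along which they close (so a half turn about z gives the same grasp; the last joint's range is limited). The gripper opens to 85 mm and grips with 20 to 120 N. Pads are 22 mm wide; open, the fingers measure 114 mm over their backs; the gripper's body (76 mm by 85 mm) begins 54 mm behind the grasp point. The pads swing forward as they close: fully open they stand 13 mm farther back than shut.
Start: joints at [-81.051, 17.945, 2.641, 74.691, 0, 82.002], TCP at [0.168, -0.55, 0.25] pointing down, gripper open.
Joint ranges: [-158.12, 158.12], [-49.38, 96.58], [-58.88, 72.47], [-126.05, 133.96], [-84.25, 85.87], [-180, 180]. Speed limits (degrees/s): [147.25, 147.25, 180, 180, 180, 180].

INTERFACE

Orientations are given as a 3x3 rotation matrix whose columns are the frame's x, y, z axes.
In Python, from plant import robot gives the robot as it stands.
- The arm moves only by the shell command python3 -m crank 'ROWS'. ROWS is JSON, a list that holds one entry, the list of rows, each a list of 7 numbers: the opening, from 0 (shut) to 1 (fully open), then the shift along the tool's x, y, z in mm, then the turn, a rotation vector about the tool's x, y, z in degrees. A call has 1 to 10 rows; each row is the pose to reach, as a shift and turn from the pose commanded when the call began, along the tool's axes at that moment; what a row does not reach only later rows make up. A row lasts 1/12 s, in which the tool goes at most 41.7 mm and 7.16 degrees, less where a joint would pass 70% of its speed; a pose out of reach is approached as far as the arm can. A call with a gripper value outside its range is refused whole. The fingers move at their own pace and stop on an object; the grip force is fixed at half the most. Time passes only in rows, so rows that repeat a pose let the fingers close. It gives the time, the measured TCP pose, the force, the opening and the grip force at its end, in the units of the state.
- robot.sense(): the state, without advancing time (a new reading comes with each control period).
- robot.grab_frame(name): name is "scene" or "side" or "wrist"; returns a dict with "frame" (480x640x3 uint8, red, green, blue), "mtx" (3x3 intrinsics, pixels), "eye" and "rotation" of the camera in the world. Camera axes: x right, y down, z forward; pixel columns grow to the right and rows downward; lengths in m; the calibration is good to about 2 mm. The wrist camera is an equidistant fisheye: a pixel r from the principal point sees the ray r / f radians off the axis. A picture is of the moment at which its call begins. There is no depth.
- robot.finish_job(): hands the job in; it is judged then, once.
Trained networks look in the newest picture that a camera, given by its name, has taken for a name from the list of things; names that differ only in an ending like _2 or _b are one class to them, and where a whole thing is asked for, a point or a joint stands for the part that bears it (a point fixed in the world has none). Each returns a list of dicts, best first, with "p" (0 to 1); they miss things now and then, are a little off and sometimes report something else, mostly with a low value. They report only what shows in the picture. A call takes as long as a camera call. They do not tell look-alikes from the thing itself.
- robot.find_in(query, camera): "rect" ([centre column, centre row, width, height] in pixels, round what is visible of it).
- robot.landmark_of(query, camera): "at" ([column, row] in pixels: a listed point, or the origin of a listed thing).
The state is a dict: "t": time; "joints": joint angles; "joint_vel": joint speeds; "joint_torque": joint torques, N m; "position": TCP position; "ee_rot": TCP orientation; "contact_force": force on the tool from outside, world axes, zero at the start; "moment": the same for the moment, N m; "width": opening from 0.0 (shut) to 1.0 (fully open); "grasp_force": force on a finger pad.
Only numpy, scipy, OpenCV 4.12 (cv2) and the standard library are available. Lean on these libraries where they do the work, as an engineer would, in place of code of your own. Each camera call takes 0.05 s, during which the arm holds its last target. There are 200 camera calls.

## Working session

There is one attempt and no reset: what is moved stays moved. The work goes in short steps, Python scripts to look and compute and a shell command to move; the robot and the scene stay as the last step left them, time stands still between calls to the robot, and variables do not carry over. Pictures are saved under pics/ and viewed, at most 14 in all, crops included, and the job is handed in when it is done.

```bash
mkdir -p pics; ls; cat > h.py <<'E'
import numpy as np, cv2
from plant import robot
def ray(f,px):
    K=f["mtx"];R=np.array(f["rotation"])
    d=np.array([(px[0]-K[0][2])/K[0][0],(px[1]-K[1][2])/K[1][1],1.0])
    return np.array(f["eye"]),R@d
def atz(f,px,z):
    e,d=ray(f,px);return e+d*(z-e[2])/d[2]
def proj(f,P):
    c=np.array(f["rotation"]).T@(np.array(P)-np.array(f["eye"]));K=f["mtx"]
    return [K[0][0]*c[0]/c[2]+K[0][2],K[1][1]*c[1]/c[2]+K[1][2]]
def save(f,n): cv2.imwrite("pics/"+n,cv2.cvtColor(f["frame"],cv2.COLOR_RGB2BGR))
def tri(f,p,g,q):
    a,u=ray(f,p);b,v=ray(g,q)
    s=np.linalg.lstsq(np.c_[u,-v],b-a,rcond=None)[0]
    A=a+u*s[0];B=b+v*s[1];return (A+B)/2,np.linalg.norm(A-B)
E
python3 - <<'E'
from h import *
s=robot.grab_frame("scene");save(s,"s0.png")
names=["bay_a","drive_a","drive_a_mid","bay_a_pusher","drive_file","file_middle","spare_c"]
def rep(c,f):
    print(c,np.round(f["eye"],3))
    for n in names:
        print(n,[(np.round(d["at"]).tolist(),round(d["p"],2)) for d in robot.landmark_of(n,c)][:6])
rep("scene",s)
g=robot.grab_frame("side");save(g,"d0.png")
rep("side",g)
print(robot.sense()["t"])
E
```

```text
pics
scene [-0.028  0.758  0.624]
bay_a [([236.0, 297.0], 0.91), ([288.0, 260.0], 0.9)]
drive_a [([273.0, 268.0], 0.79), ([312.0, 244.0], 0.71), ([243.0, 276.0], 0.5)]
drive_a_mid [([270.0, 269.0], 0.58), ([246.0, 278.0], 0.57)]
bay_a_pusher []
drive_file [([365.0, 245.0], 0.67), ([308.0, 242.0], 0.3)]
file_middle [([364.0, 245.0], 0.66), ([236.0, 301.0], 0.34)]
spare_c [([360.0, 240.0], 0.89), ([372.0, 227.0], 0.84), ([365.0, 246.0], 0.51)]
side [-0.159 -1.144  0.571]
bay_a [([350.0, 275.0], 0.79)]
drive_a [([330.0, 256.0], 0.97), ([312.0, 240.0], 0.49)]
drive_a_mid []
bay_a_pusher [([285.0, 358.0], 0.28)]
drive_file [([349.0, 321.0], 0.92), ([395.0, 287.0], 0.69)]
file_middle [([348.0, 319.0], 0.75)]
spare_c [([333.0, 296.0], 0.83), ([363.0, 315.0], 0.68)]
0.8
```

View pics/s0.png

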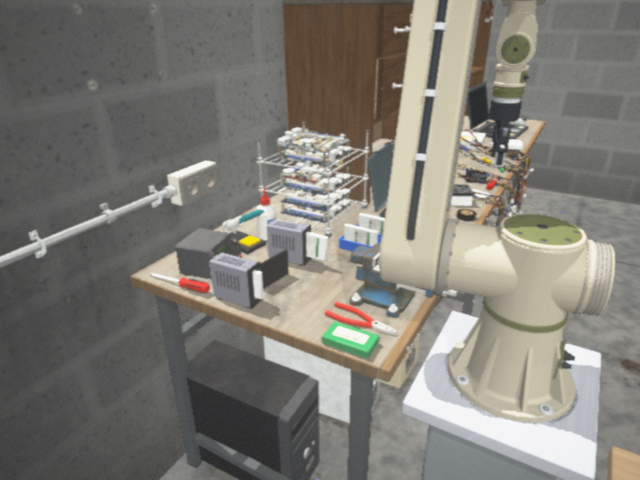

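View pics/d0.png

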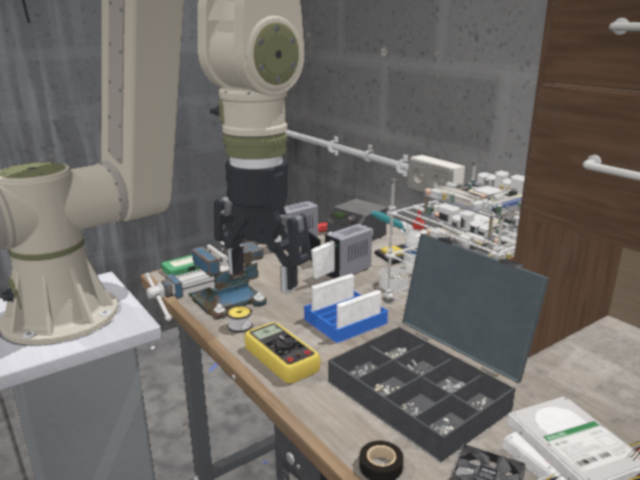

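The scene picture shows dock A on the left at (236,280), with a short stub of its drive at (258,285). A black look-alike plate stands at (273,268). Dock B is at (288,242) with its drive standing out at (316,246), and the file is at (362,237). In the side picture the file is at (347,315), dock B at (345,252) and the meter at (282,350).

```bash
python3 - <<'E'
from h import *
s=robot.grab_frame("scene");g=robot.grab_frame("side");w=robot.grab_frame("wrist");save(w,"w0.png")
for p in [(236,297),(288,260),(364,245)]: print(p,np.round(atz(s,p,0),3))
print("stub A z.057",np.round(atz(s,(258,285),.057),3),"B",np.round(atz(s,(316,246),.057),3),"black",np.round(atz(s,(272,270),.057),3))
for p in [(350,275),(348,319)]: print("side",p,np.round(atz(g,p,0),3))
print("meter",atz(g,(282,352),.04),"spool",atz(g,(239,320),.01))
st=robot.sense();R=np.array(st["ee_rot"]);print(st["position"],R.round(3))
print("cam in tool",R.T@(np.array(w["eye"])-st["position"]),(R.T@np.array(w["rotation"])).round(3),w["mtx"])
print(w.keys())
x=cv2.cvtColor(s["frame"][180:330,140:400],cv2.COLOR_RGB2BGR)
cv2.imwrite("pics/c0.png",cv2.resize(x,(780,450),interpolation=cv2.INTER_CUBIC))
E
```

```text
(236, 297) [0.615 0.044 0.   ]
(288, 260) [ 0.606 -0.17   0.   ]
(364, 245) [ 0.461 -0.354  0.   ]
stub A z.057 [0.544 0.046 0.057] B [ 0.525 -0.186  0.057] black [ 0.555 -0.025  0.057]
side (350, 275) [ 0.6   -0.193  0.   ]
side (348, 319) [ 0.467 -0.355  0.   ]
meter [ 0.26329166 -0.43282005  0.04      ] spool [ 0.27917469 -0.24432501  0.01      ]
[ 0.16761269 -0.55006148  0.25033096] [[ 0.957  0.292  0.   ]
 [ 0.292 -0.957 -0.   ]
 [-0.     0.    -1.   ]]
cam in tool [ 0.07144576 -0.00081312 -0.12352385] [[ 0.    -0.96  -0.281]
 [ 1.     0.    -0.001]
 [ 0.001 -0.281  0.96 ]] [[371.64829954   0.         322.04260209]
 [  0.         371.64829954 235.47858489]
 [  0.           0.           1.        ]]
dict_keys(['frame', 'mtx', 'eye', 'rotation'])
```

View pics/c0.png

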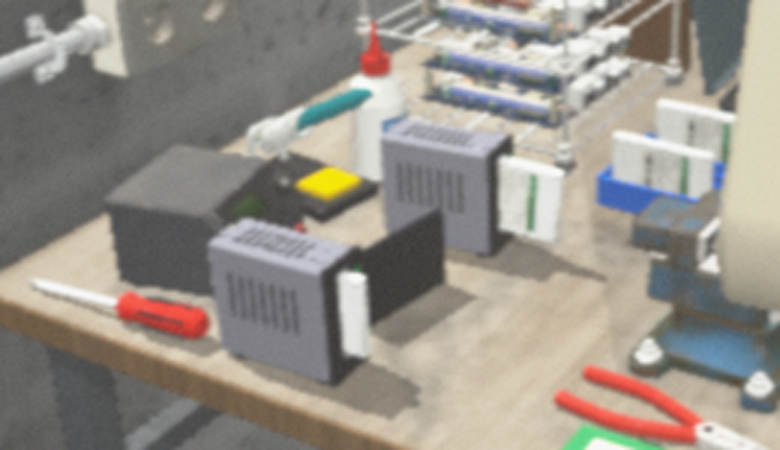

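The candidates for drive A are: the white stub at scene (258,285), in the dock locked home with a short stand-out; the drive at (316,246), standing far out, which is drive B; the black plate at (273,268), excluded; and the spares in the file. The crop confirms the white stub in the left dock, so that is drive A. Next I move the wrist camera overhead.

```bash
python3 -m crank '[[[0.5,0,0,-80,0,0,0],[0.5,41,-30,-80,0,0,6],[0.5,80,-60,-80,0,0,12],[0.5,120,-90,-80,0,0,17],[0.5,150,-120,-80,0,0,17],[0.5,180,-150,-80,0,0,17],[0.5,210,-180,-80,0,0,17],[0.5,240,-210,-80,0,0,17],[0.5,270,-240,-80,0,0,17],[0.5,300,-260,-80,0,0,17]]]' | tail -5
python3 -m crank '[[[0,25,-20,0,0,0,0],[0,53,-40,0,0,0,0],[0,53,-40,0,0,0,0],[0,53,-40,0,0,0,0],[0,53,-40,0,0,0,0]]]' | tail -5
python3 - <<'E'
from h import *
w=robot.grab_frame("wrist");save(w,"w1.png")
for n in ["bay_a","drive_a","drive_a_mid","bay_a_pusher","drive_file","file_middle","spare_c"]:
    print(n,[(np.round(d["at"]).tolist(),round(d["p"],2)) for d in robot.landmark_of(n,"wrist")][:6])
s=robot.sense();print(s["position"],s["ee_rot"],s["t"])
E
```

```text
position: [0.3612, -0.2384, 0.3307]
ee_rot: [[1.0, -0.002, 0.0], [-0.002, -1.0, -0.001], [0.0, 0.001, -1.0]]
contact_force: [1.0, -0.2, 0.3]
width: 0.496
grasp_force: 0.0
position: [0.414, -0.2004, 0.3302]
ee_rot: [[1.0, -0.0, -0.001], [-0.0, -1.0, -0.0], [-0.001, 0.0, -1.0]]
contact_force: [-1.1, -0.3, 1.0]
width: 0.002
grasp_force: 0.0
bay_a [([132.0, 49.0], 0.93), ([305.0, 32.0], 0.64), ([398.0, 4.0], 0.38)]
drive_a [([314.0, 70.0], 0.64), ([202.0, 48.0], 0.55)]
drive_a_mid [([198.0, 57.0], 0.81), ([496.0, 164.0], 0.7), ([131.0, 48.0], 0.4)]
bay_a_pusher [([451.0, 157.0], 0.67), ([304.0, 35.0], 0.46)]
drive_file [([451.0, 154.0], 0.84), ([303.0, 32.0], 0.67)]
file_middle [([449.0, 156.0], 0.68)]
spare_c [([428.0, 158.0], 0.9), ([496.0, 161.0], 0.71)]
[ 0.41370788 -0.20112333  0.33031636] [[ 9.99997190e-01 -2.37055929e-03  3.75765129e-05]
 [-2.37055345e-03 -9.99997178e-01 -1.54754811e-04]
 [ 3.79432623e-05  1.54665299e-04 -9.99999987e-01]] 2.6
```

View pics/w1.png

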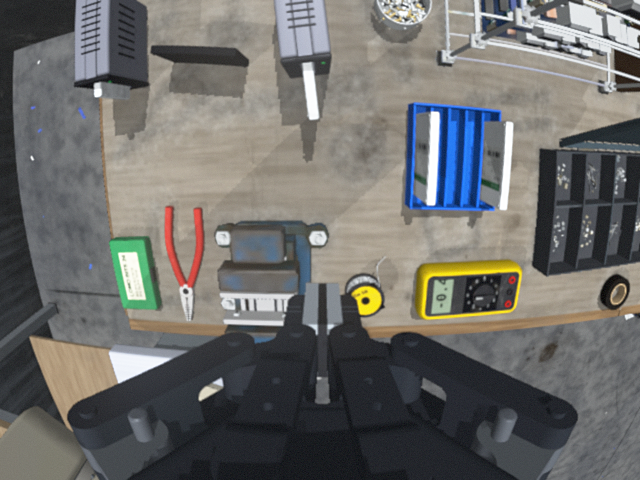

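The overhead picture shows dock A at (112,45) with its stub at (100,88), and the black plate at (200,55). Dock B is at (303,35) with its drive at (311,92), and the file is at (455,157) with its middle compartment at about (458,157). The vise is at (268,270) and the meter at (470,290). I'll move forward for a sharper measurement.

```bash
python3 -m crank '[[[0,28,-30,0,0,0,0],[0,56,-60,0,0,0,0],[0,86,-90,0,0,0,0],[0,86,-90,0,0,0,0],[0,86,-90,0,0,0,0],[0,86,-90,0,0,0,0]]]' | head -3
cat >> h.py <<'E'
def fray(f,px):
    K=f["mtx"];v=np.array([px[0]-K[0][2],px[1]-K[1][2]]);r=np.hypot(*v);t=r/K[0][0]
    d=np.r_[np.sin(t)*v/r,np.cos(t)];return np.array(f["eye"]),np.array(f["rotation"])@d
def fz(f,px,z):
    e,d=fray(f,px);return e+d*(z-e[2])/d[2]
def fproj(f,P):
    c=np.array(f["rotation"]).T@(np.array(P)-np.array(f["eye"]));K=f["mtx"]
    r=np.hypot(c[0],c[1]);k=np.arctan2(r,c[2])/r*K[0][0];return np.array([K[0][2]+k*c[0],K[1][2]+k*c[1]])
def top(f,z,x0,x1,y0,y1,ppm=2000):
    # rectified top view of plane z: row grows with -x, col grows with -y
    X,Y=np.meshgrid(np.arange(x1,x0,-1/ppm),np.arange(y1,y0,-1/ppm),indexing="ij")
    P=np.stack([X,Y,0*X+z],-1)-np.array(f["eye"]);c=P@np.array(f["rotation"]);K=f["mtx"]
    r=np.hypot(c[...,0],c[...,1]);k=np.arctan2(r,c[...,2])/r*K[0][0]
    im=cv2.remap(f["frame"],(K[0][2]+k*c[...,0]).astype(np.float32),(K[1][2]+k*c[...,1]).astype(np.float32),cv2.INTER_CUBIC)
    return cv2.cvtColor(im,cv2.COLOR_RGB2BGR)
E
python3 - <<'E'
from h import *
w=robot.grab_frame("wrist");save(w,"w2.png");np.save("w2.npy",w,allow_pickle=True)
a=top(w,.103,.45,.70,.0-.01,.09);b=top(w,.103,.45,.70,-.23,-.13);c=top(w,.073,.36,.56,-.44,-.27)
c=cv2.copyMakeBorder(c,0,100,0,0,cv2.BORDER_CONSTANT)
im=np.hstack([a,b,c]);print(im.shape)
cv2.imwrite("pics/t2.png",im)
E
```

```text
t: 3.1
position: [0.5, -0.1106, 0.33]
ee_rot: [[1.0, -0.0, -0.001], [-0.0, -1.0, -0.0], [-0.001, 0.0, -1.0]]Traceback (most recent call last):
  File "<stdin>", line 5, in <module>
    return _nx.concatenate(arrs, 1, dtype=dtype, casting=casting)
           ~~~~~~~~~~~~~~~^^^^^^^^^^^^^^^^^^^^^^^^^^^^^^^^^^^^^^^
ValueError: all the input array dimensions except for the concatenation axis must match exactly, but along dimension 0, the array at index 0 has size 500 and the array at index 2 has size 501
```

```bash
python3 - <<'E'
from h import *
w=np.load("w2.npy",allow_pickle=True).item()
a=top(w,.103,.45,.70,.0-.01,.09);b=top(w,.103,.45,.70,-.23,-.13);c=top(w,.073,.36,.56,-.44,-.27)
c=cv2.copyMakeBorder(c,0,100,0,0,cv2.BORDER_CONSTANT)
im=np.hstack([x[:498] for x in (a,b,c)]);print(im.shape,a.shape,b.shape)
cv2.imwrite("pics/t2.png",im)
E
```

```text
(498, 740, 3) (500, 200, 3) (500, 200, 3)
```

View pics/t2.png

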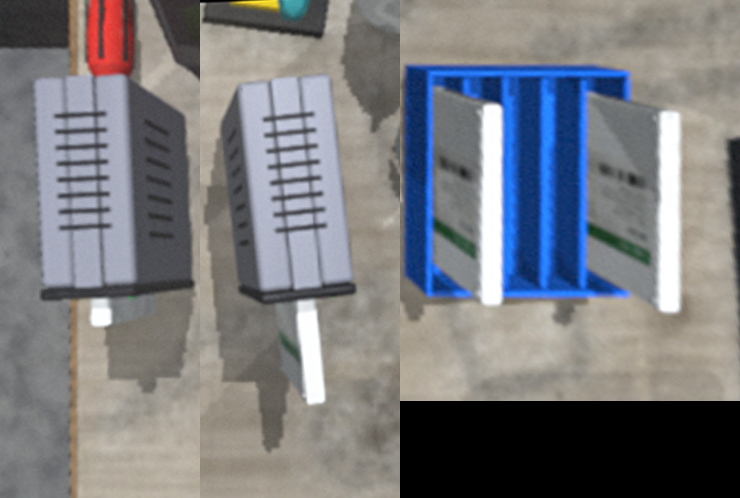

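The rectified top view (2 px/mm) shows dock A's front at (90,296) with its stub end at (101,325), and dock B's front at (305,291) with its drive end at (315,403). The file corners are at (407,66), (629,71), (408,293) and (629,297). Now I convert these to world positions.

```bash
python3 - <<'E'
from h import *
w=np.load("w2.npy",allow_pickle=True).item();e=np.array(w["eye"]);print(e)
def P(px,x1,y1,c0,zp,z):
    p=np.array([x1-px[1]/2000,y1-(px[0]-c0)/2000,zp]);return np.round((e+(p-e)*(z-e[2])/(zp-e[2])),4)
A=lambda p,z:P(p,.70,.09,0,.103,z);B=lambda p,z:P(p,.70,-.13,200,.103,z);C=lambda p,z:P(p,.56,-.27,400,.073,z)
print("A front,back",A((90.5,297),.103),A((81.5,78),.103),"stub",A((92,325),.092),A((111,324),.092))
print("B front,back",B((305,292),.103),B((284,81),.103),"stub end",B((306,404),.092),B((325,402),.092),"root",B((298,307),.092),B((313,303),.092))
print("file",[C(p,.03) for p in [(407,66),(629,71),(408,293),(629,297)]], sum(C(p,.03) for p in [(407,66),(629,71),(408,293),(629,297)])/4)
print("spares",[C(p,.073) for p in [(491.5,104),(491,303),(669,111),(669,311)]])
s=robot.grab_frame("scene");g=robot.grab_frame("side")
print(robot.sense()["contact_force"],robot.sense()["position"])
E
```

```text
[ 0.57130897 -0.10994324  0.4534623 ]
A front,back [0.5515 0.0448 0.103 ] [0.661  0.0492 0.103 ] stub [0.5364 0.0488 0.092 ] [0.537 0.039 0.092]
B front,back [ 0.554  -0.1825  0.103 ] [ 0.6595 -0.172   0.103 ] stub end [ 0.4957 -0.1853  0.092 ] [ 0.4967 -0.1951  0.092 ] root [ 0.5457 -0.1812  0.092 ] [ 0.5478 -0.1889  0.092 ]
file [array([ 0.522, -0.292,  0.03 ]), array([ 0.5192, -0.4155,  0.03  ]), array([ 0.3957, -0.2925,  0.03  ]), array([ 0.3934, -0.4155,  0.03  ])] [ 0.457575 -0.353875  0.03    ]
spares [array([ 0.508 , -0.3158,  0.073 ]), array([ 0.4085, -0.3155,  0.073 ]), array([ 0.5045, -0.4045,  0.073 ]), array([ 0.4045, -0.4045,  0.073 ])]
[-0.08128604 -0.28958615 -0.00924908] [ 0.49947467 -0.1115727   0.33043243]
```

Drive A's stub end is at (0.537, 0.044) on an axis yawed about 2.5°. Drive B's end is at (0.496, -0.190) with a yaw of about 5.4°. The middle of the file is at (0.457, -0.360) with a yaw of about 0°. Next I go in front of drive A with the fingers shut.

```bash
python3 -m crank '[[[0,0,-40,10,0,0,-2.5],[0,0,-80,20,0,0,-2.5],[0,0,-120,40,0,0,-2.5],[0,3,-154,70,0,0,-2.5],[0,3,-154,110,0,0,-2.5],[0,3,-154,150,0,0,-2.5],[0,3,-154,190,0,0,-2.5],[0,3,-154,230,0,0,-2.5],[0,3,-154,262,0,0,-2.5],[0,3,-154,262,0,0,-2.5]]]'
python3 -m crank '[[[0,0,0,0,0,0,0],[0,0,0,0,0,0,0]]]'
python3 - <<'E'
from h import *
s=robot.sense();print(np.round(s["position"],4),np.round(s["ee_rot"],3)[:,0],np.round(s["contact_force"],2),s["t"])
w=robot.grab_frame("wrist");save(w,"w3.png")
E
```

```text
t: 4.08
position: [0.498, 0.0426, 0.0626]
ee_rot: [[0.999, 0.041, -0.011], [0.041, -0.999, 0.001], [-0.011, -0.001, -1.0]]
contact_force: [-1.8, -0.0, -0.8]
width: 0.002
grasp_force: 0.0
t: 4.25
position: [0.5046, 0.0426, 0.0702]
ee_rot: [[0.999, 0.041, 0.002], [0.041, -0.999, -0.0], [0.002, 0.0, -1.0]]
contact_force: [0.6, -1.2, 0.1]
width: 0.002
grasp_force: 0.0
[0.5046 0.0426 0.0702] [0.999 0.041 0.002] [ 0.57 -1.21  0.09] 4.25
```

View pics/w3.png

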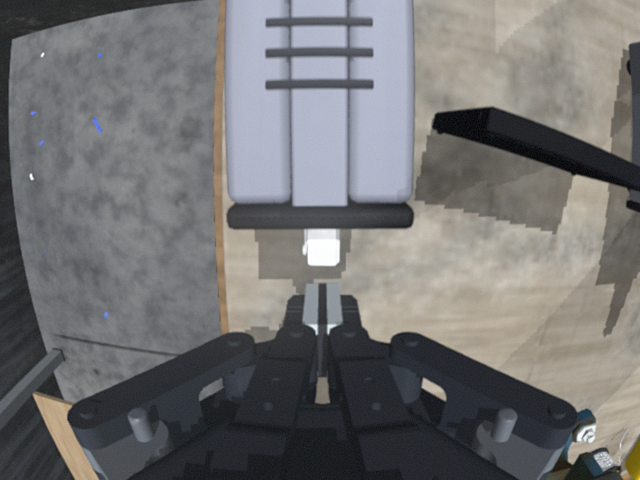

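The picture shows the fingers at (322,290) in line with the drive end at (322,262) and square to the dock.

```bash
python3 -m crank '[[[0,8,0,0,0,0,0],[0,14,0,0,0,0,0],[0,18,0,0,0,0,0],[0,20,0,0,0,0,0],[0,20,0,0,0,0,0]]]' | sed -n '2p;4p'
python3 -m crank '[[[0,1,0,0,0,0,0],[0,2,0,0,0,0,0],[0,2,0,0,0,0,0]]]'| sed -n '2p;4p'
python3 -m crank '[[[0,1,0,0,0,0,0],[0,2,0,0,0,0,0],[0,2,0,0,0,0,0]]]'| sed -n '2p;4p'
```

```text
position: [0.5244, 0.0442, 0.0687]
contact_force: [0.4, -0.5, -0.1]
position: [0.5251, 0.0444, 0.0681]
contact_force: [1.3, 0.2, -0.9]
position: [0.5257, 0.0445, 0.0678]
contact_force: [-4.4, 0.0, 1.6]
```

```bash
for i in 1 ; do python3 -m crank '[[[0,1,0,0,0,0,0],[0,2,0,0,0,0,0],[0,2,0,0,0,0,0]]]'| sed -n '2p;4p'; done
python3 -m crank '[[[0,1,0,0,0,0,0],[0,1,0,0,0,0,0],[0,1,0,0,0,0,0]]]'| sed -n '2p;4p'
python3 -m crank '[[[0,1,0,0,0,0,0],[0,1,0,0,0,0,0],[0,1,0,0,0,0,0]]]'| sed -n '2p;4p'
```

```text
position: [0.5279, 0.0445, 0.0678]
contact_force: [-3.9, -0.6, 1.0]
position: [0.5294, 0.0446, 0.0679]
contact_force: [-4.5, 0.0, 0.7]
position: [0.5309, 0.0446, 0.068]
contact_force: [-4.2, -0.8, -0.3]
```

```bash
python3 -m crank '[[[0,0.6,0,0,0,0,0],[0,0.6,0,0,0,0,0],[0,0.6,0,0,0,0,0]]]'| sed -n '2p;4p'
python3 -m crank '[[[0,0.5,0,0,0,0,0],[0,0.5,0,0,0,0,0],[0,0.5,0,0,0,0,0]]]'| sed -n '2p;4p'
```

```text
position: [0.5317, 0.0446, 0.0681]
contact_force: [-4.7, -0.4, -0.2]
position: [0.5324, 0.0446, 0.0682]
contact_force: [-4.8, -0.8, -1.1]
```

```bash
python3 -m crank '[[[0,0.4,0,0,0,0,0],[0,0.4,0,0,0,0,0],[0,0.4,0,0,0,0,0]]]'| sed -n '2p;4p'
```

```text
position: [0.5326, 0.0446, 0.0682]
contact_force: [-6.1, 0.6, 0.6]
```

```bash
python3 -m crank '[[[0,0.4,0,0,0,0,0],[0,0.4,0,0,0,0,0],[0,0.4,0,0,0,0,0]]]'| sed -n '2p;4p'
```

```text
position: [0.5327, 0.0447, 0.068]
contact_force: [-6.0, -0.9, -0.5]
```

```bash
python3 -m crank '[[[0,0.5,0,0,0,0,0],[0,0.5,0,0,0,0,0],[0,0.5,0,0,0,0,0]]]'| sed -n '2p;4p'
```

```text
position: [0.5327, 0.0447, 0.068]
contact_force: [-6.7, -0.2, 1.2]
```

```bash
python3 -m crank '[[[0,1,0,0,0,0,0],[0,1.5,0,0,0,0,0],[0,1.5,0,0,0,0,0]]]'| sed -n '2p;4p'
python3 -m crank '[[[0,-6,0,0,0,0,0],[0,-14,0,0,0,0,0],[0,-24,0,0,0,0,0],[0,-36,0,0,0,0,0],[0,-46,0,0,0,0,0],[0,-46,0,0,0,0,0],[0,-46,0,0,0,0,0],[0,-46,0,0,0,0,0]]]'| sed -n '1,2p;4p'
python3 - <<'E'
from h import *
w=robot.grab_frame("wrist");save(w,"w4.png")
p=np.array(robot.sense()["position"]);print(p)
f=w["frame"].astype(int);m=(f.min(2)>200)
m[:180]=0;m[320:]=0;m[:,:290]=0;m[:,355:]=0
ys,xs=np.nonzero(m);print(ys.min(),ys.max(),xs.mean()) if len(ys) else print("none")
for r in range(220,320,10): print(r,np.round(fz(w,(322,r),.092),4)[:2], m[r].sum())
E
```

```text
position: [0.5327, 0.0448, 0.0678]
contact_force: [-11.2, -0.0, 3.7]
t: 8.13
position: [0.4906, 0.0427, 0.0688]
contact_force: [0.5, 0.8, 0.9]
[0.49058661 0.0426656  0.06869822]
180 316 324.53056341092014
220 [0.5368 0.0454] 36
230 [0.5339 0.0453] 36
240 [0.5309 0.0452] 35
250 [0.528  0.0451] 34
260 [0.5249 0.0449] 33
270 [0.5218 0.0448] 34
280 [0.5187 0.0447] 33
290 [0.5155 0.0445] 34
300 [0.5121 0.0444] 36
310 [0.5087 0.0442] 30
```

View pics/w4.png

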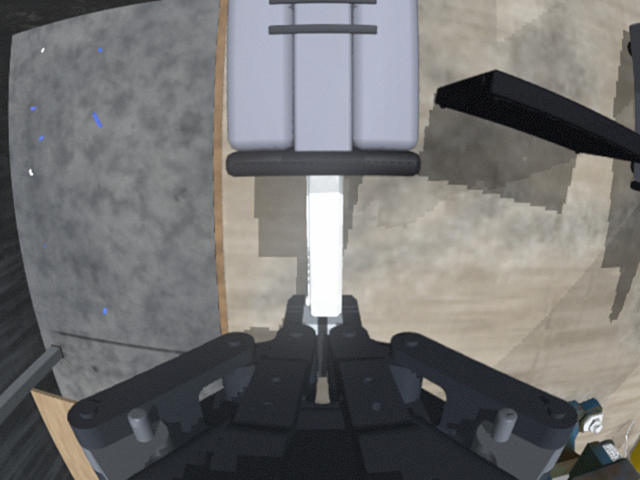

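Drive A is out: its end is at (325,316), x ≈ 0.507. I'll go up, open, move over it and grip from above.

```bash
python3 -m crank '[[[0,-2,0,-40,0,0,0],[0.45,-2,0,-80,0,0,0],[0.45,20,0,-82,0,0,0],[0.45,39,0,-82,0,0,0],[0.45,39,0,-82,0,0,0],[0.45,39,0,-50,0,0,0],[0.45,39,0,-20,0,0,0],[0.45,39,0,-9,0,0,0],[0.45,39,0,-9,0,0,0],[0.45,39,0,-9,0,0,0]]]'
python3 -m crank '[[[0,0,0,0,0,0,0],[0,0,0,0,0,0,0],[0,0,0,0,0,0,0],[0,0,0,0,0,0,0],[0,0,0,0,0,0,0],[0,0,0,0,0,0,0]]]'
```

```text
t: 9.02
position: [0.5277, 0.0445, 0.0765]
ee_rot: [[0.999, 0.043, -0.002], [0.043, -0.999, 0.0], [-0.002, -0.0, -1.0]]
contact_force: [0.4, 0.5, -0.1]
width: 0.449
grasp_force: 0.0
t: 9.52
position: [0.5294, 0.0444, 0.0787]
ee_rot: [[0.999, 0.043, 0.003], [0.043, -0.999, -0.0], [0.003, 0.0, -1.0]]
contact_force: [-1.4, -0.9, 6.9]
width: 0.118
grasp_force: 58.8
```

```bash
python3 -m crank '[[[0,-5,0,0,0,0,0],[0,-14,0,0,0,0,0],[0,-24,0,0,0,0,0],[0,-34,0,0,0,0,0],[0,-44,0,0,0,0,0],[0,-54,0,0,0,0,0],[0,-64,0,0,0,0,0],[0,-74,0,0,0,0,0],[0,-80,0,0,0,0,0],[0,-80,0,0,0,0,0]]]'
python3 - <<'E'
from h import *
w=robot.grab_frame("wrist")
t=top(w,.092,.42,.58,.0,.09,3000);cv2.imwrite("pics/t5.png",t)
E
```

```text
t: 10.35
position: [0.4446, 0.0412, 0.0761]
ee_rot: [[0.999, 0.043, -0.005], [0.043, -0.999, 0.0], [-0.005, -0.0, -1.0]]
contact_force: [0.2, 0.1, -1.2]
width: 0.123
grasp_force: 58.4
```

View pics/t5.png

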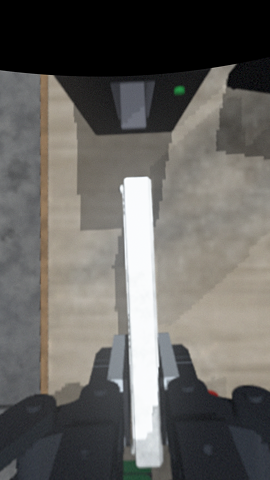

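```bash
python3 -m crank '[[[0,0,0,-30,0,0,0],[0,0,0,-70,0,0,0],[0,0,20,-110,0,0,0],[0,-4,55,-120,0,0,1],[0,-8,90,-120,0,0,2],[0,-12,130,-120,0,0,2.5],[0,-15,168,-120,0,0,2.5],[0,-18,206,-120,0,0,2.5],[0,-22,244,-120,0,0,2.5],[0,-26,282,-120,0,0,2.5]]]'|head -2
python3 -m crank '[[[0,-6,40,0,0,0,0],[0,-11,80,0,0,0,0],[0,-11,110,0,0,0,0],[0,-11,118,0,0,0,0],[0,-11,118,0,0,0,0],[0,-11,118,0,0,0,0],[0,-11,118,0,0,0,0]]]'
python3 - <<'E'
from h import *
w=robot.grab_frame("wrist");s=robot.sense();print(np.round(s["position"],4),np.round(s["ee_rot"],3)[:,0])
z=s["position"][2]+.0135
cv2.imwrite("pics/t6.png",np.hstack([top(w,z,.36,.53,-.43,-.29,2500),top(w,.03,.36,.53,-.43,-.29,2500)]))
E
```

```text
t: 11.23
position: [0.4341, -0.2439, 0.197]
t: 11.82
position: [0.4232, -0.3584, 0.1969]
ee_rot: [[1.0, 0.0, -0.001], [0.0, -1.0, 0.001], [-0.001, -0.001, -1.0]]
contact_force: [-0.0, 0.1, -0.3]
width: 0.119
grasp_force: 58.8
[ 0.4234 -0.3582  0.1971] [ 1.     0.001 -0.001]
```

View pics/t6.png

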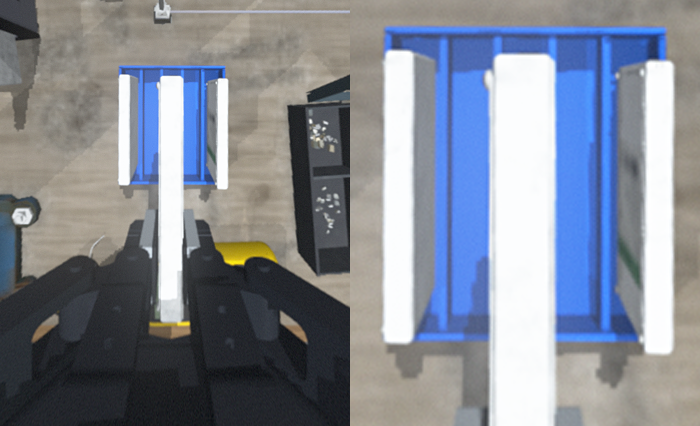

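The picture shows the carried drive at column 171 (y ≈ -0.3586), centred at x ≈ 0.450. The middle compartment is centred at (0.456, -0.3606). I'll correct by +6 and +2 mm and lower the drive.

```bash
python3 -m crank '[[[0,6,2,20,0,0,0],[0,6,2,50,0,0,0],[0,6,2,80,0,0,0],[0,6,2,100,0,0,0],[0,6,2,112,0,0,0],[0,6,2,120,0,0,0],[0,6,2,127,0,0,0],[0,6,2,132,0,0,0],[0,6,2,134,0,0,0],[0,6,2,134,0,0,0]]]'
python3 -m crank '[[[0,0,0,0,0,0,0],[0,0,0,1,0,0,0],[0,0,0,2,0,0,0],[0,0,0,2,0,0,0]]]'
```

```text
t: 12.7
position: [0.4295, -0.3618, 0.0635]
ee_rot: [[1.0, -0.001, 0.0], [-0.001, -1.0, -0.0], [0.0, 0.0, -1.0]]
contact_force: [-0.3, 0.5, -1.5]
width: 0.122
grasp_force: 58.8
t: 13.03
position: [0.4293, -0.362, 0.0615]
ee_rot: [[1.0, -0.001, 0.0], [-0.001, -1.0, -0.0], [0.0, 0.0, -1.0]]
contact_force: [0.6, 0.1, -1.7]
width: 0.122
grasp_force: 58.8
```

```bash
python3 -m crank '[[[0,0,-1,1,0,0,0],[0,0,-1,1.5,0,0,0],[0,0,-1,1.5,0,0,0],[0,0,-1,1.5,0,0,0]]]' | sed -n '2p;4p'
python3 -m crank '[[[0,0,0,0.5,0,0,0],[0,0,0,1,0,0,0],[0,0,0,1,0,0,0]]]' | sed -n '2p;4p'
```

```text
position: [0.4292, -0.3608, 0.0599]
contact_force: [-0.4, 0.8, -0.2]
position: [0.4292, -0.3609, 0.0598]
contact_force: [-3.2, 1.1, 8.6]
```

On the floor. I'll open partly and rise.

```bash
python3 -m crank '[[[0.3,0,0,0,0,0,0],[0.3,0,0,0,0,0,0],[0.3,0,0,0,0,0,0],[0.3,0,0,-5,0,0,0],[0.3,0,0,-20,0,0,0],[0.3,0,0,-50,0,0,0],[0.3,0,0,-90,0,0,0],[0.3,0,0,-130,0,0,0],[0.3,0,0,-130,0,0,0],[0.3,0,0,-130,0,0,0]]]'
python3 - <<'E'
from h import *
w=robot.grab_frame("wrist")
cv2.imwrite("pics/t7.png",top(w,.073,.36,.53,-.43,-.29,2500))
s=robot.sense();print(np.round(s["position"],4),np.round(s["ee_rot"],3)[:,0])
E
```

```text
t: 14.45
position: [0.4308, -0.3624, 0.1921]
ee_rot: [[1.0, -0.001, 0.005], [-0.001, -1.0, -0.005], [0.005, 0.005, -1.0]]
contact_force: [0.2, -0.3, -0.5]
width: 0.296
grasp_force: 0.0
[ 0.4298 -0.3613  0.1899] [ 1.    -0.001  0.002]
```

View pics/t7.png

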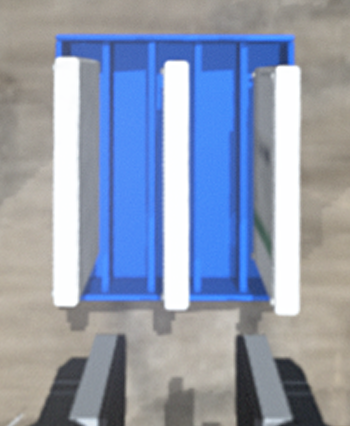

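Drive A stands in the middle compartment at column 176, centred at (0.4562, -0.3606). Next I go in front of drive B with the fingers shut.

```bash
python3 -m crank '[[[0,8,-38,0,0,0,-2],[0,20,-78,0,0,0,-5.4],[0,35,-118,0,0,0,-5.4],[0,35,-158,0,0,0,-5.4],[0,35,-168,10,0,0,-5.4],[0,35,-168,45,0,0,-5.4],[0,35,-168,80,0,0,-5.4],[0,35,-168,115,0,0,-5.4],[0,35,-168,115,0,0,-5.4],[0,35,-168,115,0,0,-5.4]]]'
python3 - <<'E'
from h import *
w=robot.grab_frame("wrist")
cv2.imwrite("pics/t8.png",top(w,.092,.44,.60,-.25,-.13,3000))
s=robot.sense();print(np.round(s["position"],4),np.round(s["ee_rot"],3)[:,0])
E
```

```text
t: 15.33
position: [0.4617, -0.1911, 0.0713]
ee_rot: [[0.996, 0.093, -0.007], [0.093, -0.996, 0.004], [-0.006, -0.005, -1.0]]
contact_force: [0.2, 0.2, 0.1]
width: 0.003
grasp_force: 0.0
[ 0.4636 -0.1924  0.0733] [ 0.996  0.093 -0.002]
```

View pics/t8.png

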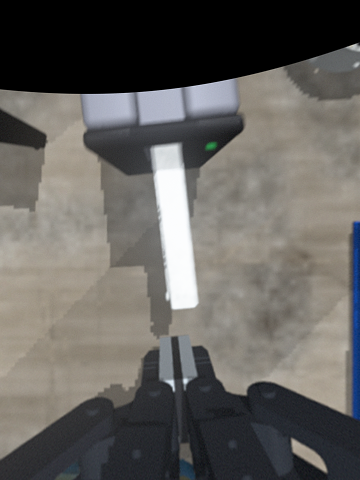

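Drive B's end is at (184,308) and the fingers are about 2.5 mm to the left of its axis. I'll correct that and push.

```bash
python3 -m crank '[[[0,4,2.5,0,0,0,0],[0,10,2.5,0,0,0,0],[0,15,2.5,0,0,0,0],[0,19,2.5,0,0,0,0],[0,22,2.5,0,0,0,0],[0,24,2.5,0,0,0,0],[0,26,2.5,0,0,0,0],[0,28,2.5,0,0,0,0],[0,30,2.5,0,0,0,0],[0,32,2.5,0,0,0,0]]]'|sed -n '2p;4p'
python3 -m crank '[[[0,2,0,0,0,0,0],[0,4,0,0,0,0,0],[0,6,0,0,0,0,0],[0,8,0,0,0,0,0],[0,10,0,0,0,0,0],[0,11,0,0,0,0,0],[0,12,0,0,0,0,0]]]'|sed -n '2p;4p'
```

```text
position: [0.4962, -0.1923, 0.0737]
contact_force: [-5.7, -0.9, 3.3]
position: [0.5069, -0.1911, 0.0737]
contact_force: [-6.6, -1.0, 5.1]
```

```bash
python3 -m crank '[[[0,1.5,0,0,0,0,0],[0,3,0,0,0,0,0],[0,4.5,0,0,0,0,0],[0,6,0,0,0,0,0],[0,7.5,0,0,0,0,0],[0,9,0,0,0,0,0]]]'|sed -n '2p;4p'
python3 -m crank '[[[0,1,0,0,0,0,0],[0,2,0,0,0,0,0],[0,3,0,0,0,0,0],[0,4,0,0,0,0,0],[0,5,0,0,0,0,0],[0,6,0,0,0,0,0]]]'|sed -n '2p;4p'
python3 -m crank '[[[0,1,0,0,0,0,0],[0,2,0,0,0,0,0],[0,3,0,0,0,0,0],[0,3,0,0,0,0,0]]]'|sed -n '2p;4p'
```

```text
position: [0.5155, -0.1903, 0.0737]
contact_force: [-8.0, -0.6, 6.8]
position: [0.5213, -0.1897, 0.0737]
contact_force: [-8.9, -1.2, 6.1]
position: [0.5245, -0.1895, 0.0737]
contact_force: [-6.8, -1.2, 6.3]
```

```bash
python3 -m crank '[[[0,1,0,0,0,0,0],[0,2,0,0,0,0,0],[0,2,0,0,0,0,0]]]'|sed -n '2p;4p'
python3 -m crank '[[[0,1,0,0,0,0,0],[0,1.5,0,0,0,0,0],[0,1.5,0,0,0,0,0]]]'|sed -n '2p;4p'
python3 -m crank '[[[0,1,0,0,0,0,0],[0,1.5,0,0,0,0,0],[0,1.5,0,0,0,0,0]]]'|sed -n '2p;4p'
```

```text
position: [0.5264, -0.1893, 0.0737]
contact_force: [-6.1, -0.6, 6.8]
position: [0.5278, -0.1891, 0.0737]
contact_force: [-8.4, -1.0, 6.2]
position: [0.5293, -0.189, 0.0737]
contact_force: [-7.5, -1.4, 6.7]
```

```bash
python3 -m crank '[[[0,1,0,0,0,0,0],[0,1,0,0,0,0,0],[0,1,0,0,0,0,0]]]'|sed -n '2p;4p'
python3 -m crank '[[[0,1,0,0,0,0,0],[0,1,0,0,0,0,0],[0,1,0,0,0,0,0]]]'|sed -n '2p;4p'
```

```text
position: [0.5302, -0.1889, 0.0737]
contact_force: [-8.2, -1.1, 7.0]
position: [0.5312, -0.1888, 0.0737]
contact_force: [-8.6, -0.8, 7.1]
```

```bash
python3 -m crank '[[[0,1,0,0,0,0,0],[0,1,0,0,0,0,0],[0,1,0,0,0,0,0]]]'|sed -n '2p;4p'
python3 -m crank '[[[0,1,0,0,0,0,0],[0,1,0,0,0,0,0],[0,1,0,0,0,0,0]]]'|sed -n '2p;4p'
```

```text
position: [0.5321, -0.1887, 0.0737]
contact_force: [-8.0, -1.6, 6.2]
position: [0.5322, -0.1887, 0.0737]
contact_force: [-10.8, -0.9, 7.6]
```

```bash
python3 -m crank '[[[0,1,0,0,0,0,0],[0,1,0,0,0,0,0],[0,1,0,0,0,0,0]]]'|sed -n '2p;4p'
python3 -m crank '[[[0,1,0,0,0,0,0],[0,1,0,0,0,0,0],[0,1,0,0,0,0,0]]]'|sed -n '2p;4p'
```

```text
position: [0.5323, -0.1886, 0.0737]
contact_force: [-13.4, -1.4, 11.6]
position: [0.5324, -0.1886, 0.0737]
contact_force: [-17.4, -2.8, 12.3]
```

It has reached the hard stop at a gentle force. I'll let go and check.

```bash
python3 -m crank '[[[0,-5,0,0,0,0,0],[0,-12,0,0,0,0,0],[0,-22,0,0,0,0,0],[0,-34,0,0,0,0,0],[0,-50,0,0,0,0,0],[0,-60,0,-10,0,0,0],[0,-60,0,-40,0,0,0],[0,-60,0,-80,0,0,0],[0,-60,0,-120,0,0,0],[0,-60,0,-120,0,0,0]]]'
python3 -m crank '[[[0,0,-20,-40,0,0,0],[0,0,-40,-80,0,0,0],[0,0,-40,-80,0,0,0],[0,0,-40,-80,0,0,0]]]'|head -2
python3 - <<'E'
from h import *
w=robot.grab_frame("wrist")
cv2.imwrite("pics/t9.png",np.hstack([top(w,.103,.45,.70,-.23,-.13),top(w,.103,.45,.70,-.01,.09),top(w,.073,.36,.61,-.44,-.27)]))
E
```

```text
t: 21.22
position: [0.481, -0.1962, 0.2017]
ee_rot: [[0.996, 0.093, 0.012], [0.093, -0.996, -0.007], [0.011, 0.008, -1.0]]
contact_force: [1.9, -0.6, -0.1]
width: 0.001
grasp_force: 0.0
t: 21.55
position: [0.4753, -0.1541, 0.277]
```

View pics/t9.png

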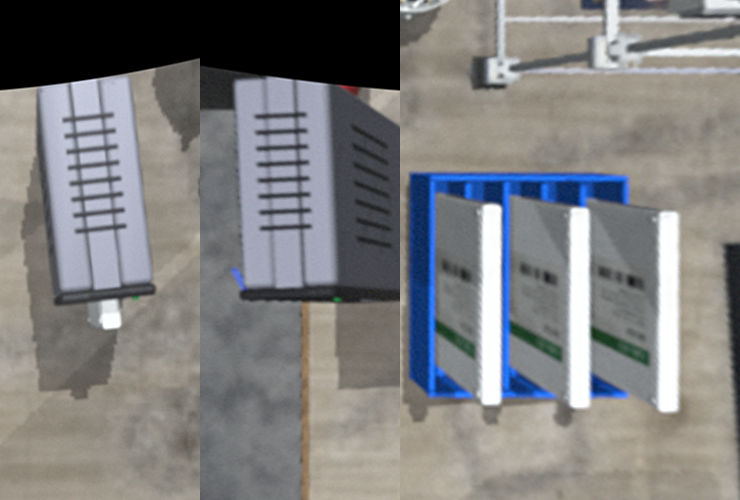

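The final view shows drive B locked home, with its stub end at (110,326) about 14 mm out of the dock. Dock A is empty, and drive A stands upright between the spares at (578,310).

```bash
python3 -c "
from plant import robot
print(robot.finish_job())"
```

```text
the job is handed in; nothing more can be done
None
```

The changeover is finished and handed in: drive A stands in the file's middle compartment, drive B is locked home in dock B, and the last overhead picture confirmed both; the judge's result was not shown to me.

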